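# Snap the cap home on the open filter holder

### The arm

A 6-joint arm with a two-finger parallel gripper is mounted at the origin on the work surface. World frame = base frame: x ahead of the robot, y to its left, z up, the work surface at z = 0. Lengths are in m, angles in rad, forces in N, time in s.
With the tool pointing down it reaches from about 0.375 to 0.9 m from the base axis. Payload 3.1 kg.
Tool frame: the origin (TCP) lies midway between the tips of the shut fingers; the grasp point (between the pads) lies 19 mm behind it (grip_depth is the distance from the TCP to the grasp point, in m); y points along the fingers, z is the direction in which the jaws open and shut, and the axes are right-handed (so a half turn about y gives the same grasp; the last joint's range is limited). The gripper opens to 85 mm and grips with 20 to 120 N. Pads are 22 mm wide; open, the fingers measure 114 mm over their backs; the gripper's body (76 mm by 85 mm) begins 54 mm behind the grasp point. The pads swing forward as they close: fully open they stand 13 mm farther back than shut.
Start: joints at [-1.419, 0.527, 1.433, -0, 1.181, -0.178], TCP at [0.202, -0.591, 0.206] pointing down, gripper open.
Joint ranges: [-3.08, 3.08], [-0.75, 2.2], [0.22, 2.44], [-1.43, 4.57], [0, 2.65], [-2.85, 2.85]. Speed limits (rad/s): [2.79, 2.79, 3.14, 3.14, 3.14, 3.14].

### API

Orientations are given as a unit quaternion [x, y, z, w].
In Python, from station import sense, snapshot, camera_model, sign_off, grip_depth gives the robot as it stands.
- The arm moves only by the tool play_rows, never from a script. Its argument "deltas" is a list of rows, each a list of 6 numbers: the shift along the tool's x, y, z in m, then the turn, a rotation vector about the tool's x, y, z in rad. A call has 1 to 12 rows; each row is the pose to reach, as a shift and turn from the pose commanded when the call began, along the tool's axes at that moment; what a row does not reach only later rows make up. A row lasts 1/10 s, in which the tool goes at most 50 mm and 8.59 degrees, less where a joint would pass 70% of its speed; a pose out of reach is approached as far as the arm can. A call with a gripper value outside its range is refused whole. "gripper" is the finger opening in m, from 0 to 0.0854, set as the call begins (left out, the last holds). The fingers move at their own pace and stop on an object; "force" is the grip in N (left out, the last holds). Time passes only in rows, so rows that repeat a pose let the fingers close. It gives the time, the measured TCP pose, the force and the opening at its end, in the units of the state.
- sense(): the state, without advancing time (a new reading comes with each control period).
- snapshot(name): name is "side" or "top" or "wrist"; returns the picture (400x640x3 uint8, red, green, blue); there is no depth.
- camera_model(name): a dict with "fx", "fy", "cx", "cy" (pixels), "camera_from_world" (4x4, takes a point from world to camera coordinates). Camera axes: x right, y up, looking along -z (the intrinsics and any distortion apply to the point x, -y, -z); pixel columns grow to the right and rows downward; lengths in m; the calibration is good to about 2 mm. A picture is of the moment at which its call begins: read the wrist's pose just before it. camera_model takes no time and is no camera call; for the wrist camera it gives the pose at the moment of the call.
- sign_off(): hands the job in, once; it reports no verdict.
The state is a dict: "t": time; "q": joint angles; "qd": joint speeds; "tau": joint torques, N m; "tcp_pos": TCP position; "tool_rot": TCP orientation; "force": force on the tool from outside, world axes, zero at the start; "ft_torque": the same for the moment, N m; "finger_gap": opening from 0.0 (shut) to 1.0 (fully open).
Only numpy, scipy, OpenCV 4.12 (cv2) and the standard library are available. Lean on these libraries where they do the work, as an engineer would, in place of code of your own. Each camera call takes 0.05 s, during which the arm holds its last target.

### The job

Three grey filter holders stand on the black mat; two are closed, and in the third the white cap still sits up in the mouth of its port. Take the blue-handled pusher out of its metal stand and with its foot, never with the gripper, press that cap straight down until it snaps fully home under its hidden latches and stays down when you let go, never pressing on it with more than 25 N. Then put the pusher back in its stand, upright and right down, let go of it, and leave everything else on the mat where it is.

Things in the scene. Friction and masses are not known exactly. Their poses are not given: they have to be found in the camera images.
- cap_top (a point): Middle of the flat top of the loose white round cap in the open holder, the face to press; z up. The cap is a disc 40 mm across, 6 mm thick, lower rim bevelled, with a boss 26 mm across and 6 mm tall on it. At the start it rests level on a spring plunger, this point 72 mm above the holder's underside, 2 mm proud of its top face.
- cap: The same cap; origin at the centre of its underside. Going down it meets the plunger (4 N, rising to 8), then four hidden spring latches: 8 to 15 N in all to pass, then a dip, a snap, and a rubber seat adding 12 N per mm. A force past 16 N means it is on the seat, latched. Home is 14 to 38 mm below the start: it varies, unseen. Let go unlatched, it springs back up.
- holder: The open holder: a fixed grey block 76 x 76 mm, 70 mm tall, with a round port 42.4 mm across in its middle and a brass stub on its x and -x sides, 20 mm up, reaching 14 mm out. Origin at the centre of its underside, on the port's axis, z up. Two fixed holders look the same, but their caps are home (boss top 15 mm below the top face).
- pusher_grip (a point): Centre of the pusher's grip, on its axis, 85 mm above its foot's underside, 30 mm below its top. The pusher is a loose tool of about 150 g, 115 mm long, upright in its stand: square blue handle 24 x 24 mm, 70 mm long, on a 16 mm steel shank with a flat round foot 24 mm across. z up along it; x and y square to the handle's faces: grip across either pair.
- pusher_foot (a point): Centre of the underside of the pusher's foot, the face that presses; 85 mm below the grip centre on the pusher's axis, same axes.
- stand_floor (a point): The pusher's stand: a fixed aluminium block 64 x 64 mm, 30 mm tall, with a round hole 30 mm across and 25 mm deep in its middle. This point is the centre of the hole's floor, 5 mm above the bench, where the centre of the pusher's foot stands; z up.
- vial_a: Bystander: capped amber glass vial, 27 mm across, 58 mm tall, standing; origin at the centre of its underside.
- vial_b: Bystander: capped amber glass vial, 27 mm across, 58 mm tall, standing; origin at the centre of its underside.
- vial_c: Bystander: capped amber glass vial, 27 mm across, 58 mm tall, standing; origin at the centre of its underside.
- screw_cap: Bystander: loose white screw cap lying flat, 38 mm across, 12 mm tall; origin at the centre of its underside.
- syringe_a: Bystander: empty white syringe lying along its x axis, about 100 mm long, 32 mm wide over the finger flange, 24 mm tall; origin on the mat below its middle.
- syringe_b: Bystander: empty white syringe lying along its x axis, about 100 mm long, 32 mm wide over the finger flange, 24 mm tall; origin on the mat below its middle.
- pipette: Bystander: grey and blue hand pipette lying along its x axis, 260 mm long, 31 mm tall; origin on the mat below its middle.
Mind the look-alikes: they are no part of the job. Of the things that look like the part that bears stand_floor, the largest one is meant.

How it is judged:
By the outcome, as a careful person would: the job done as asked, in the order asked, and still so for the second after the job is handed in, with the robot touching nothing.
It also fails if it takes over 51 s, if anything falls off the work surface, if the arm or the gripper's body presses on something with over 40 N, if the wrist force passes 120 N, or if a joint passes its speed limit or range.

## Working session

There is one attempt and no reset: what is moved stays moved. The work goes in short steps, Python scripts to look and compute and a tool call to move; the robot and the scene stay as the last step left them, time stands still between calls to the robot, and variables do not carry over. Pictures are saved under pics/ and viewed, and the job is handed in when it is done.

Besides the shell and the picture viewer there is one more tool, called after ">>>" in YAML: its name, and indented under it one key for each argument. play_rows: Moves the arm, as the interface text tells. Its arguments: {"type":"object","properties":{"deltas":{"type":"array"},"gripper":{"type":"number"},"force":{"type":"number"}},"required":["deltas"]}

```bash
ls; mkdir -p pics; python3 - <<'E'
from station import *
import cv2
print(sense(),grip_depth)
for n in("side","top","wrist"):
    m=camera_model(n);print(n,m)
    cv2.imwrite(f"pics/{n}0.png",cv2.cvtColor(snapshot(n),cv2.COLOR_RGB2BGR))
E
```

```text
pics
{'t': 0.0, 'q': array([-1.41949455e+00,  5.28475323e-01,  1.43392161e+00,  1.83055194e-06,
        1.18137525e+00, -1.78466253e-01]), 'qd': array([-0.00135881, -0.00082917,  0.00115736,  0.00100275, -0.00117719,
       -0.00203294]), 'tau': array([-6.81897727e-04, -4.42355490e+01, -1.78022236e+01, -1.63751788e-04,
        8.36573745e-03,  3.32951879e-07]), 'tcp_pos': array([ 0.20231957, -0.59052959,  0.2051219 ]), 'tool_rot': array([-0.11605166,  0.6982867 , -0.6967457 ,  0.11607379]), 'force': array([-0.46137239, -0.90724404,  0.20525537]), 'ft_torque': array([0.00792091, 0.02334532, 0.03907924]), 'finger_gap': 1.001195229687126} 0.0187
side {'fx': 425.6438082180183, 'fy': 425.6438082180183, 'cx': 317.2551673071749, 'cy': 206.67549800170468, 'camera_from_world': array([[-0.75698286, -0.653284  ,  0.01403434,  0.44027983],
       [ 0.40213686, -0.4488262 ,  0.79802318, -0.28111075],
       [-0.51503679,  0.60973359,  0.60246332, -0.86101159],
       [ 0.        ,  0.        ,  0.        ,  1.        ]])}
top {'fx': 492.5315921195508, 'fy': 492.5315921195508, 'cx': 320.10648164923225, 'cy': 207.49851580448467, 'camera_from_world': array([[ 0.01227957, -0.99991232,  0.004956  ,  0.00464337],
       [ 0.99177437,  0.01281086,  0.12735573, -0.60563754],
       [-0.12740806,  0.00335136,  0.99184472, -1.1401311 ],
       [ 0.        ,  0.        ,  0.        ,  1.        ]])}
wrist {'fx': 309.668468184618, 'fy': 309.668468184618, 'cx': 316.56981015587843, 'cy': 195.59423116462602, 'camera_from_world': array([[ 0.32291937, -0.94642357, -0.0023457 , -0.62294698],
       [ 0.91169584,  0.31173363, -0.26764312,  0.03453203],
       [ 0.25403499,  0.08428859,  0.96351526, -0.37944735],
       [ 0.        ,  0.        ,  0.        ,  1.        ]])}
```

View pics/side0.png

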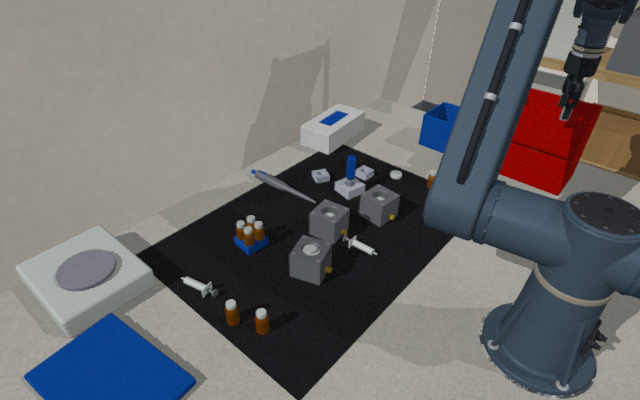

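View pics/top0.png

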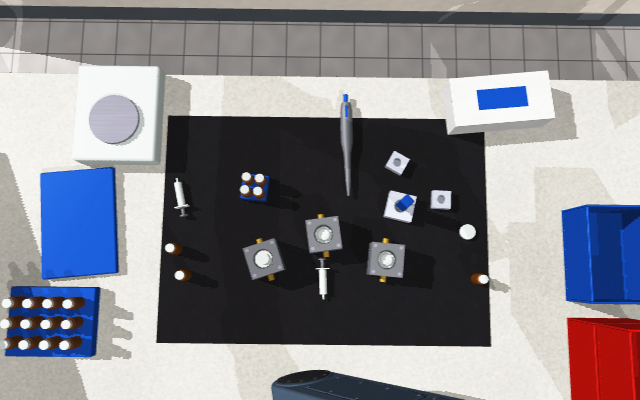

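View pics/wrist0.png

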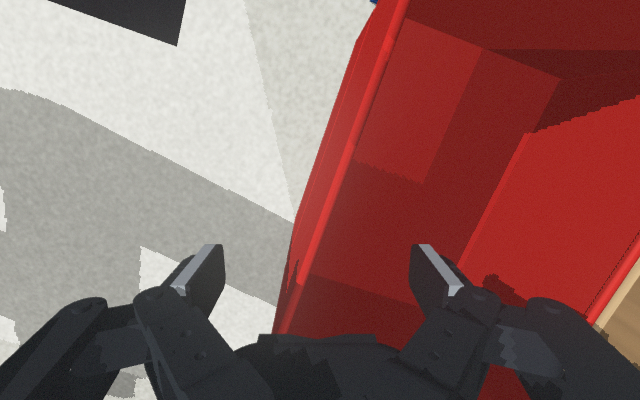

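Side and top show the pusher with its blue handle at top pixel (404,204) in the large stand (400,207). The three holders are at (324,235), (385,260) and (263,259); the last looks to have its cap up. I'll enlarge the pictures to confirm.

```bash
cat > h.py <<'E'
import numpy as np,cv2
from station import *
def ray(m,u,v):
    T=np.array(m["camera_from_world"]);R=T[:3,:3];c=-R.T@T[:3,3]
    d=R.T@np.array([(u-m["cx"])/m["fx"],-(v-m["cy"])/m["fy"],-1.]);return c,d
def onz(m,u,v,z):
    c,d=ray(m,u,v);return c+d*(z-c[2])/d[2]
def proj(m,p):
    T=np.array(m["camera_from_world"]);q=T[:3,:3]@np.array(p)+T[:3,3]
    return np.array([m["cx"]+m["fx"]*q[0]/-q[2],m["cy"]+m["fy"]*-q[1]/-q[2]])
def crop(src,x,y,w,h,k,dst):
    a=cv2.imread(src)[y:y+h,x:x+w];cv2.imwrite(dst,cv2.resize(a,None,fx=k,fy=k,interpolation=cv2.INTER_CUBIC))
E
python3 - <<'E'
from h import *
crop("pics/top0.png",230,140,200,150,4,"pics/topc.png")
crop("pics/side0.png",270,140,150,150,4,"pics/sidec.png")
E
```

```text
(no output)
```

View pics/topc.png

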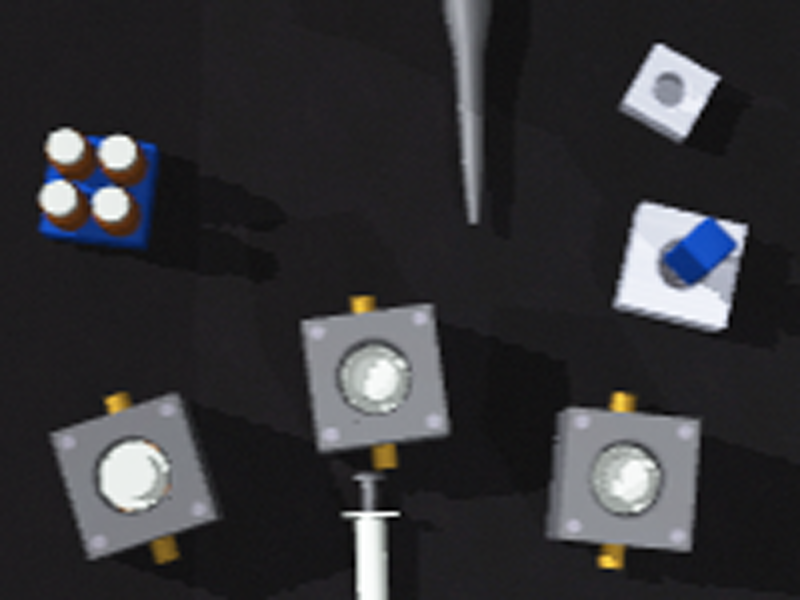

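View pics/sidec.png

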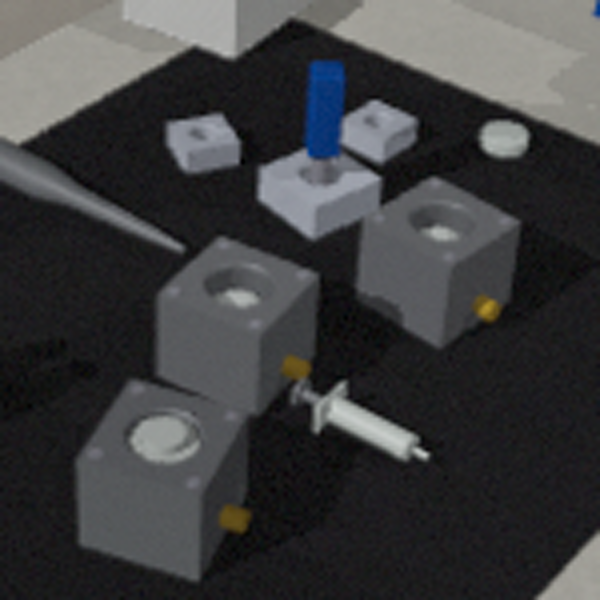

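The crops confirm that the left holder, crop (134,474), is the open one: its cap stands at the top face. The pusher is upright in the large stand, with its handle turned relative to it. Next I'll measure.

```bash
python3 - <<'E'
from h import *
T=camera_model("top");S=camera_model("side")
c=lambda x,y:(230+x/4,140+y/4)
print("pusher top",onz(T,*c(713,238),.120), "stand top centre", np.mean([onz(T,*c(*p),.03) for p in[(640,203),(747,226),(724,322),(616,300)]],0))
P=[(180,393),(217,519),(92,558),(52,434)]
Q=np.array([onz(T,*c(*p),.07) for p in P]);print("holder",Q.mean(0),Q, [np.linalg.norm(Q[i]-Q[i-1]) for i in range(4)])
d=Q[0]-Q[1];print("yaw",np.degrees(np.arctan2(d[1],d[0])))
print("cap",onz(T,*c(132,473),.072))
s=lambda x,y:(270+x/4,140+y/4)
print("side: pusher top",onz(S,*s(326,67),.12),"cap",onz(S,*s(163,436),.072),"holder",np.mean([onz(S,*s(*p),.07) for p in[(135,380),(248,412),(200,492),(78,458)]],0))
print("stand",np.mean([onz(S,*s(*p),.03) for p in[(316,143),(381,184),(315,222),(258,180)]],0))
# blue mask side/top
E
```

```text
pusher top [ 0.61564367 -0.18410383  0.12      ] stand top centre [ 0.61366078 -0.18164301  0.03      ]
holder [0.48072658 0.14021986 0.07      ] [[0.52855818 0.11567853 0.07      ]
 [0.4566493  0.09276633 0.07      ]
 [0.43367385 0.16366451 0.07      ]
 [0.50402501 0.18877007 0.07      ]] [np.float64(0.07709896831792466), np.float64(0.07547089866785875), np.float64(0.07452800092196), np.float64(0.0746965526380729)]
yaw 17.67334525879149
cap [0.48221175 0.14191457 0.072     ]
side: pusher top [ 0.61194827 -0.18218797  0.12      ] cap [0.47726013 0.14528355 0.072     ] holder [0.47866242 0.14164674 0.07      ]
stand [ 0.6046499  -0.17143313  0.03      ]
```

```bash
cat >> h.py <<'E'
from scipy.spatial.transform import Rotation as Ro
def toolR(yaw): # jaw axis z at world yaw, y down
    z=np.array([np.cos(yaw),np.sin(yaw),0]);y=np.array([0,0,-1.]);return Ro.from_matrix(np.column_stack([np.cross(y,z),y,z]))
def go(p,yaw=None):
    s=sense();R=Ro.from_quat(s["tool_rot"]);A=R.as_matrix()
    print("t",s["t"],"pos",s["tcp_pos"].round(4),"jaw yaw",np.degrees(np.arctan2(A[1,2],A[0,2])).round(2),"tilt",np.degrees(np.arccos(-A[2,1])).round(2),"F",s["force"].round(2),"gap",round(s["finger_gap"],3))
    if p is None:return
    d=A.T@(np.array(p)-s["tcp_pos"])
    best=None
    for k in([0,np.pi] if yaw is not None else [0]):
        r=np.zeros(3) if yaw is None else (R.inv()*toolR(yaw+k)).as_rotvec()
        if best is None or np.linalg.norm(r)<np.linalg.norm(best):best=r
    print("row",[float(x) for x in np.r_[d.round(4),best.round(4)]])
E
python3 - <<'E'
from h import *
s=sense();A=Ro.from_quat(s["tool_rot"]).as_matrix();print(A.round(3))
m=camera_model("wrist");T=m["camera_from_world"];c=-T[:3,:3].T@T[:3,3]
print("cam in tool",A.T@(c-s["tcp_pos"]),"look in tool",A.T@(-T[2,:3]),"right in tool",A.T@T[0,:3])
go([.56,-.18,.28],np.radians(-90))
E
```

```text
[[-0.946 -0.     0.324]
 [-0.324  0.002 -0.946]
 [-0.    -1.    -0.002]]
cam in tool [-0.06759035 -0.1681395  -0.00073991] look in tool [ 2.67982519e-01  9.63423561e-01 -6.40929083e-04] right in tool [9.32921113e-04 4.05763588e-04 9.99999483e-01]
t 0.15 pos [ 0.2023 -0.5907  0.2053] jaw yaw -71.11 tilt 0.1 F [ 0.22 -0.69  0.14] gap 1.002
row [-0.4714, -0.0741, -0.2729, 0.0017, 0.3297, -0.0]
```

>>> play_rows:
  deltas:
    - [0, -0.05, 0, 0, 0, 0]
    - [-0.538, -0.074, -0.25, 0, 0.33, 0]
    - [-0.538, -0.074, -0.25, 0, 0.33, 0]
    - [-0.538, -0.074, -0.25, 0, 0.33, 0]
    - [-0.538, -0.074, -0.25, 0, 0.33, 0]
    - [-0.538, -0.074, -0.25, 0, 0.33, 0]
    - [-0.538, -0.074, -0.25, 0, 0.33, 0]
    - [-0.538, -0.074, -0.25, 0, 0.33, 0]
    - [-0.538, -0.074, -0.25, 0, 0.33, 0]
    - [-0.538, -0.074, -0.25, 0, 0.33, 0]
    - [-0.538, -0.074, -0.25, 0, 0.33, 0]
    - [-0.538, -0.074, -0.25, 0, 0.33, 0]
  gripper: 0.0854

```text
t: 1.35
tcp_pos: [0.5993, -0.2097, 0.2781]
tool_rot: [-0.0, 0.707, -0.707, -0.0]
force: [0.5, -0.5, -0.2]
finger_gap: 0.999
```

>>> play_rows:
  deltas:
    - [0, 0, 0, 0, 0, 0]
    - [0, 0, 0, 0, 0, 0]
    - [0, 0, 0, 0, 0, 0]

```text
t: 1.65
tcp_pos: [0.5974, -0.2119, 0.2778]
tool_rot: [-0.0, 0.707, -0.707, -0.001]
force: [0.2, 0.6, 0.1]
finger_gap: 1.004
```

```bash
python3 - <<'E'
from h import *
go([.63,-.18,.28],np.radians(-90))
cv2.imwrite("pics/w1.png",cv2.cvtColor(snapshot("wrist"),cv2.COLOR_RGB2BGR))
E
```

```text
t 1.65 pos [ 0.5974 -0.2119  0.2778] jaw yaw -90.04 tilt 0.08 F [0.17 0.64 0.14] gap 1.004
row [-0.0326, -0.0022, -0.0319, 0.0002, -0.0007, 0.0014]
```

View pics/w1.png

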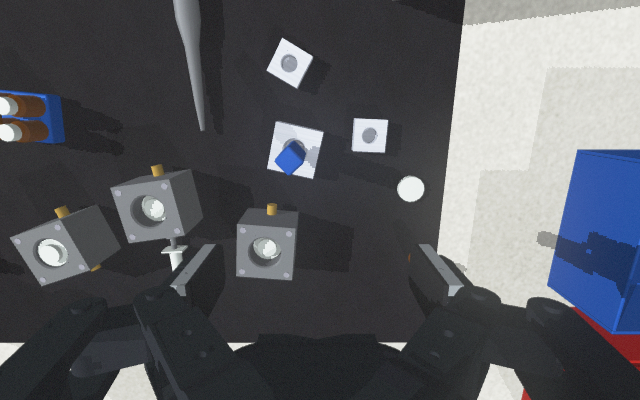

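The wrist view shows the pusher handle at (290,158), its stand at (296,150), and the open holder at (52,253). Next I'll extract the quads.

```bash
python3 - <<'E'
from h import *
crop("pics/w1.png",250,105,90,90,8,"pics/w1c.png")
crop("pics/w1.png",0,195,130,100,6,"pics/w1h.png")
E
```

```text
(no output)
```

View pics/w1c.png

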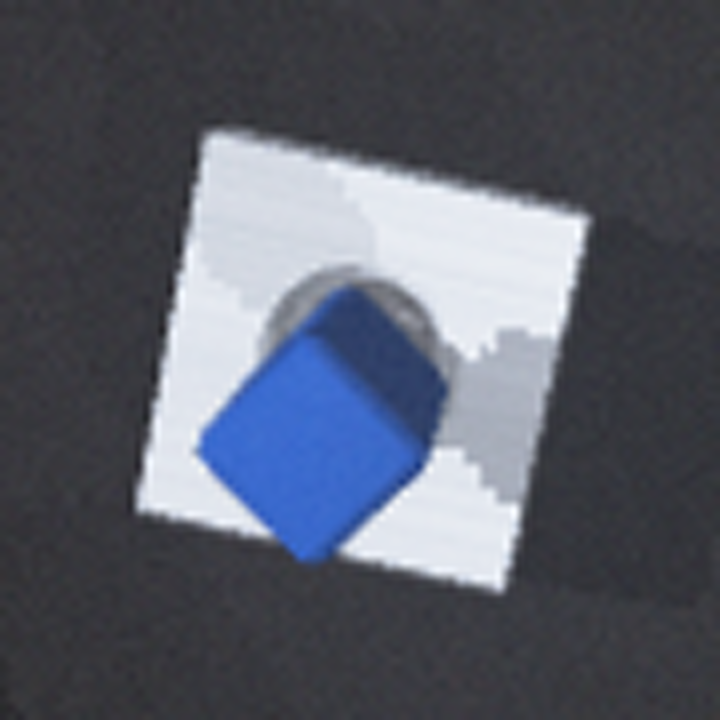

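View pics/w1h.png

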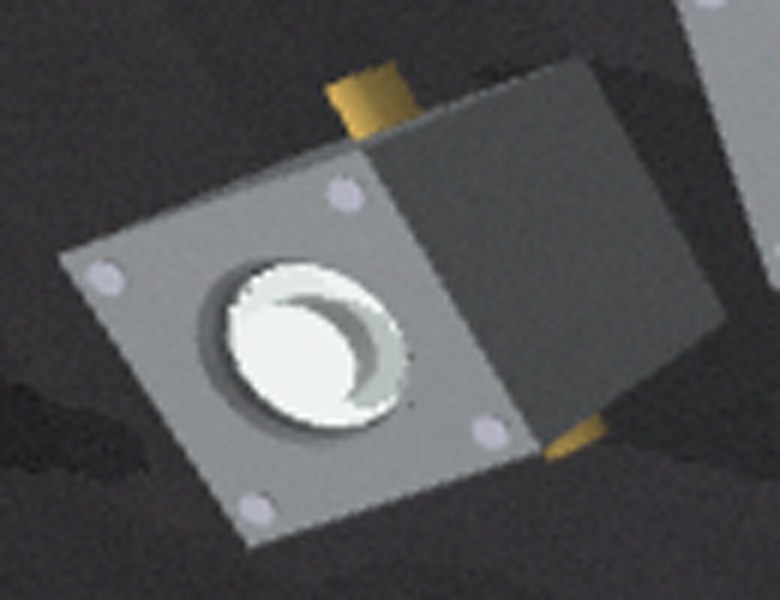

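```bash
python3 - <<'E'
from h import *
W=camera_model("wrist")
def quad(P,x0,y0,k,z,n):
    Q=np.array([onz(W,x0+a/k,y0+b/k,z) for a,b in P])
    e=[Q[(i+1)%4]-Q[i] for i in range(4)]
    print(n,Q.mean(0).round(4),"sides",[round(float(np.linalg.norm(v))*1e3,1) for v in e],"yaws",[round(float(np.degrees(np.arctan2(v[1],v[0]))%90),1) for v in e])
quad([(317,330),(432,455),(313,565),(197,450)],250,105,8,.12,"handle")
quad([(205,130),(590,213),(506,592),(135,513)],250,105,8,.03,"stand")
quad([(362,143),(541,452),(248,548),(60,258)],0,195,6,.07,"holder")
print("cap disc?",onz(W,0+318/6,195+345/6,.066))
go(None)
E
```

```text
handle [ 0.6114 -0.1828  0.12  ] sides [22.2, 21.9, 21.6, 22.7] yaws [41.9, 42.5, 43.8, 44.0]
stand [ 0.6109 -0.1825  0.03  ] sides [64.4, 65.4, 64.6, 65.0] yaws [77.9, 77.5, 77.6, 77.3]
holder [0.4798 0.1428 0.07  ] sides [77.6, 76.0, 75.6, 76.7] yaws [17.8, 18.6, 18.3, 20.2]
cap disc? [0.48006361 0.14285716 0.066     ]
t 1.7 pos [ 0.5972 -0.2124  0.2779] jaw yaw -90.1 tilt 0.07 F [-0.19 -0.3   0.2 ] gap 0.997
```

The pusher is at (0.611,-0.183) with yaw about 43°, and the open holder's axis is at (0.480,0.142). I'll move above the pusher with jaw yaw -47°.

```bash
python3 - <<'E'
from h import *
go([.6113,-.1828,.17],np.radians(-47))
E
```

```text
t 1.7 pos [ 0.5972 -0.2124  0.2779] jaw yaw -90.1 tilt 0.07 F [-0.19 -0.3   0.2 ] gap 0.997
row [-0.0142, 0.1079, -0.0296, 0.0006, -0.7522, 0.0011]
```

>>> play_rows:
  deltas:
    - [-0.014, 0.05, -0.03, 0, -0.75, 0]
    - [-0.014, 0.05, -0.03, 0, -0.75, 0]
    - [-0.014, 0.05, -0.03, 0, -0.75, 0]
    - [-0.014, 0.05, -0.03, 0, -0.75, 0]
    - [-0.014, 0.05, -0.03, 0, -0.75, 0]
    - [-0.014, 0.108, -0.03, 0, -0.752, 0]
    - [-0.014, 0.108, -0.03, 0, -0.752, 0]
    - [-0.014, 0.108, -0.03, 0, -0.752, 0]
    - [-0.014, 0.108, -0.03, 0, -0.752, 0]

```text
t: 2.6
tcp_pos: [0.6126, -0.1825, 0.1714]
tool_rot: [0.259, -0.658, 0.658, -0.259]
force: [-0.1, 0.9, 0.2]
finger_gap: 0.998
```

```bash
python3 - <<'E'
from h import *
go([.6113,-.1828,.0713],np.radians(-47))
W=camera_model("wrist")
cv2.imwrite("pics/w2.png",cv2.cvtColor(snapshot("wrist"),cv2.COLOR_RGB2BGR))
E
```

```text
t 2.6 pos [ 0.6126 -0.1825  0.1714] jaw yaw -47.0 tilt 0.08 F [-0.12  0.88  0.19] gap 0.998
row [0.0012, 0.1001, -0.0008, -0.0013, -0.0001, -0.0005]
```

View pics/w2.png

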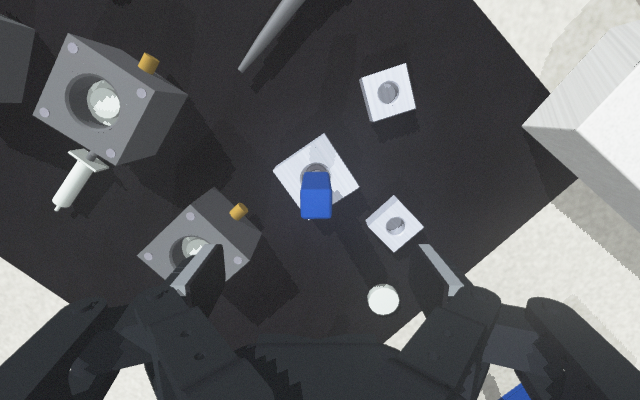

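The handle sits square to the jaws at (316,204), and its column is centred. I'll check its position once from this view, then descend.

```bash
python3 - <<'E'
from h import *
W=camera_model("wrist");im=cv2.imread("pics/w2.png")
b=im[150:240,270:370].astype(int);m=((b[:,:,0]>180)&(b[:,:,0]-b[:,:,2]>80)).astype(np.uint8)
r=cv2.minAreaRect(cv2.findNonZero(m));print(r)
print(onz(W,270+r[0][0],150+r[0][1],.12))
E
```

```text
((45.0, 51.0), (30.0, 28.0), 90.0)
[ 0.61371333 -0.17936927  0.12      ]
```

```bash
python3 - <<'E'
from h import *
W=camera_model("wrist");im=cv2.imread("pics/w2.png")
print(im[165:225:1,316,0]);print(im[205,295:340,0])
for c in[(.6113,-.1828),(.6135,-.180)]:
  for dx in(-1,1):
    for dy in (-1,1):
      t=np.radians(43);a=np.array(c)+.012*(dx*np.array([np.cos(t),np.sin(t)])+dy*np.array([-np.sin(t),np.cos(t)]))
      print(c,proj(W,[*a,.12]).round(1))
E
```

```text
[123 123 121 122 107 154 160 165 164 164 165 168 168 167 168 167 168 167
 166 167 168 165 168 173 190 204 206 206 203 207 206 204 206 204 206 206
 206 204 203 203 203 200 201 201 200 200 200 199 199 202 201 197 172 127
  69  64  61  59  59  59]
[ 69  66 163 233 235 185 198 200 203 205 205 203 206 204 202 204 201 201
 202 202 205 203 203 202 203 199 201 201 201 201 199 200 199 198 175 156
 129  80  65  67  65  66  63  64  63]
(0.6113, -0.1828) [332.1 221.4]
(0.6113, -0.1828) [300.3 221.5]
(0.6113, -0.1828) [332.5 190.7]
(0.6113, -0.1828) [299.8 190.7]
(0.6135, -0.18) [331.4 217. ]
(0.6135, -0.18) [299.5 217.1]
(0.6135, -0.18) [331.8 186. ]
(0.6135, -0.18) [299.  186.1]
```

>>> play_rows:
  deltas:
    - [0, 0.03, 0, 0, 0, 0]
    - [0, 0.06, 0, 0, 0, 0]
    - [0, 0.08, 0, 0, 0, 0]
    - [0, 0.09, 0, 0, 0, 0]
    - [0, 0.1, 0, 0, 0, 0]
    - [0, 0.1, 0, 0, 0, 0]
    - [0, 0.1, 0, 0, 0, 0]

```text
t: 3.35
tcp_pos: [0.613, -0.1819, 0.0713]
tool_rot: [0.259, -0.657, 0.658, -0.26]
force: [-0.4, -0.4, -0.5]
finger_gap: 1.0
```

>>> play_rows:
  deltas:
    - [0, 0, 0, 0, 0, 0]
    - [0, 0, 0, 0, 0, 0]
    - [0, 0, 0, 0, 0, 0]
    - [0, 0, 0, 0, 0, 0]
    - [0, 0, 0, 0, 0, 0]
    - [0, 0, 0, 0, 0, 0]
    - [0, 0, 0, 0, 0, 0]
    - [0, 0, 0, 0, 0, 0]
    - [0, 0, 0, 0, 0, 0]
    - [0, 0, 0, 0, 0, 0]
  gripper: 0
  force: 80

```text
t: 4.35
tcp_pos: [0.6128, -0.1817, 0.0708]
tool_rot: [0.259, -0.657, 0.658, -0.26]
force: [-0.7, 0.2, 5.6]
finger_gap: 0.266
```

```bash
python3 - <<'E'
from h import *
go(None)
cv2.imwrite("pics/w3.png",cv2.cvtColor(snapshot("wrist"),cv2.COLOR_RGB2BGR))
cv2.imwrite("pics/s3.png",cv2.cvtColor(snapshot("side"),cv2.COLOR_RGB2BGR))
crop("pics/s3.png",280,90,150,130,5,"pics/s3c.png")
E
```

```text
t 4.35 pos [ 0.6128 -0.1817  0.0708] jaw yaw -46.93 tilt 0.08 F [-0.75  0.23  5.6 ] gap 0.266
```

View pics/s3c.png

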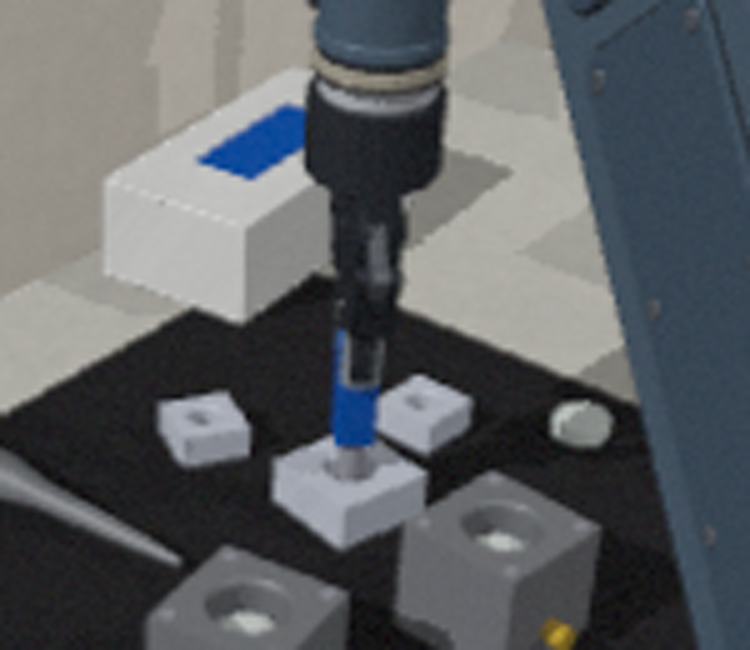

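View pics/w3.png

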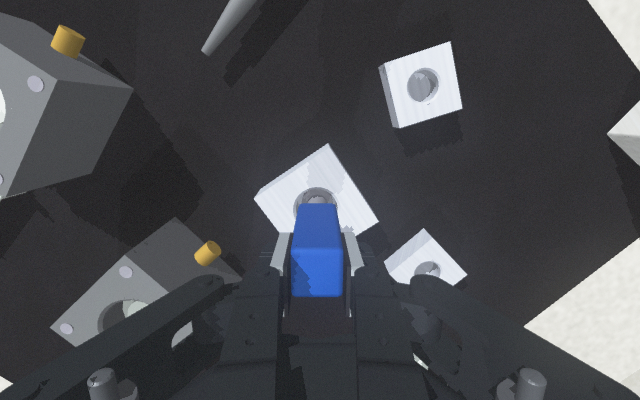

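The handle is gripped between both pads and the pusher still stands in its stand. Next I lift.

>>> play_rows:
  deltas:
    - [0, -0.01, 0, 0, 0, 0]
    - [0, -0.03, 0, 0, 0, 0]
    - [0, -0.06, 0, 0, 0, 0]
    - [0, -0.09, 0, 0, 0, 0]
    - [0, -0.12, 0, 0, 0, 0]
    - [0, -0.12, 0, 0, 0, 0]
    - [0, -0.12, 0, 0, 0, 0]
    - [0, -0.12, 0, 0, 0, 0]

```text
t: 5.25
tcp_pos: [0.6106, -0.1807, 0.1883]
tool_rot: [-0.261, 0.659, -0.657, 0.258]
force: [-0.3, -0.1, -2.4]
finger_gap: 0.266
```

```bash
python3 - <<'E'
from h import *
go([.48,.142,.19],np.radians(-47))
E
```

```text
t 5.25 pos [ 0.6106 -0.1807  0.1883] jaw yaw -46.93 tilt 0.27 F [-0.35 -0.13 -2.42] gap 0.266
row [-0.1249, -0.0005, -0.3249, 0.0043, 0.0013, 0.0016]
```

>>> play_rows:
  deltas:
    - [-0.006, 0, -0.015, 0, 0, 0]
    - [-0.018, 0, -0.045, 0, 0, 0]
    - [-0.032, 0, -0.085, 0, 0, 0]
    - [-0.047, 0, -0.125, 0, 0, 0]
    - [-0.063, 0, -0.165, 0, 0, 0]
    - [-0.078, 0, -0.205, 0, 0, 0]
    - [-0.094, 0, -0.245, 0, 0, 0]
    - [-0.106, 0, -0.277, 0, 0, 0]
    - [-0.117, 0, -0.305, 0, 0, 0]
    - [-0.124, 0, -0.323, 0, 0, 0]
    - [-0.125, 0, -0.325, 0, 0, 0]
    - [-0.125, 0, -0.325, 0, 0, 0]

```text
t: 6.45
tcp_pos: [0.4804, 0.1419, 0.1896]
tool_rot: [-0.261, 0.658, -0.657, 0.26]
force: [-0.5, 0.4, -1.8]
finger_gap: 0.264
```

>>> play_rows:
  deltas:
    - [0, 0, 0, 0, 0, 0]
    - [0, 0, 0, 0, 0, 0]
    - [0, 0, 0, 0, 0, 0]

```text
t: 6.75
tcp_pos: [0.482, 0.1405, 0.1902]
tool_rot: [0.259, -0.658, 0.658, -0.259]
force: [-0.3, 0.5, -1.9]
finger_gap: 0.265
```

```bash
python3 - <<'E'
from h import *
go([.48,.142,.19],np.radians(-47))
for n in("wrist","side","top"):
    cv2.imwrite(f"pics/{n}4.png",cv2.cvtColor(snapshot(n),cv2.COLOR_RGB2BGR))
crop("pics/side4.png",260,130,120,160,4,"pics/s4c.png")
m=camera_model("wrist")
np.save("w4.npy",m,allow_pickle=True)
E
```

```text
t 6.75 pos [0.482  0.1405 0.1902] jaw yaw -47.01 tilt 0.01 F [-0.26  0.48 -1.89] gap 0.265
row [0.0004, 0.0002, -0.0024, -0.0, -0.0002, 0.0001]
```

View pics/wrist4.png

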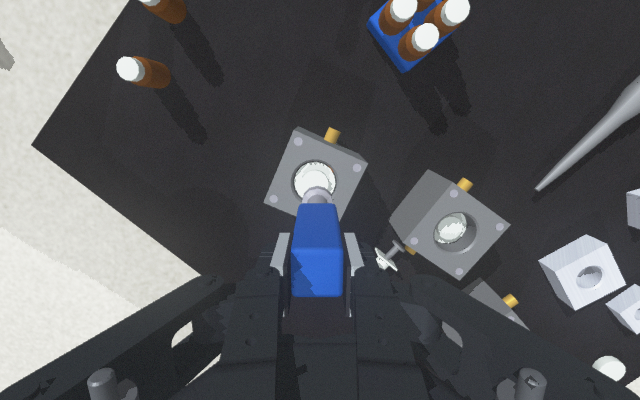

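View pics/s4c.png

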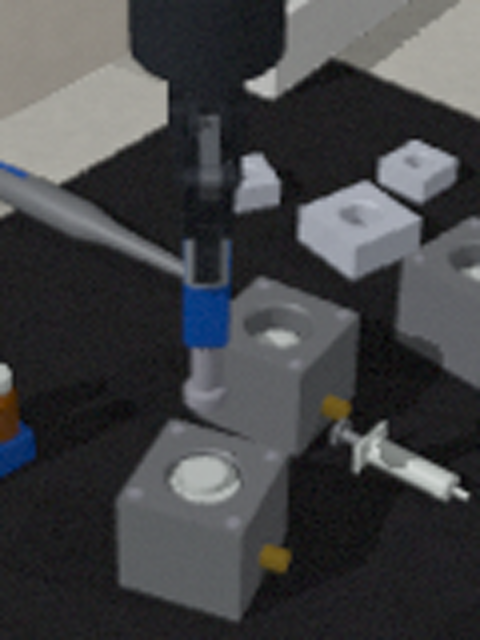

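The foot hangs over the open port (wrist port centre about (315,180)). I'll refine the port axis from the holder's visible corners.

```bash
python3 - <<'E'
from h import *
W=camera_model("wrist")
a,b,c=[onz(W,*p,.07) for p in[(264.5,205),(297,127),(368,163)]]
print((a+c)/2,np.linalg.norm(a-b),np.linalg.norm(c-b))
crop("pics/wrist4.png",250,110,130,110,6,"pics/w4c.png")
crop("pics/side4.png",285,230,55,55,12,"pics/s4d.png")
E
```

```text
[0.47947329 0.14162166 0.07      ] 0.08132708359325161 0.07391581909537562
```

View pics/w4c.png

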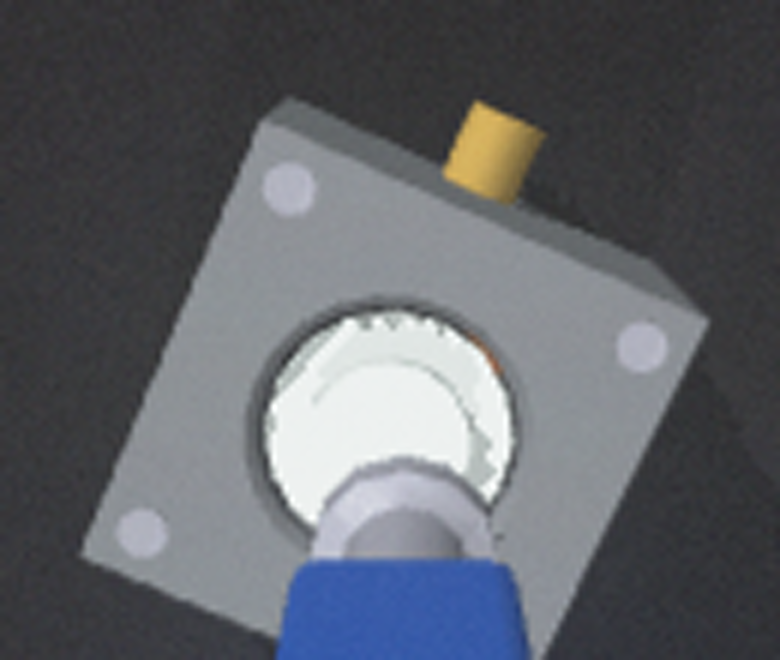

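```bash
python3 - <<'E'
from h import *
W=camera_model("wrist")
f=lambda x,y:(250+x/6,110+y/6)
a,b,c=[onz(W,*f(*p),.07) for p in[(82,553),(261,122),(709,322)]]
print((a+c)/2,np.linalg.norm(a-b),np.linalg.norm(c-b))
go([.4798,.1418,.18],np.radians(-47))
E
```

```text
[0.48012846 0.14257064 0.07      ] 0.07492970639845727 0.07602350609665329
t 6.9 pos [0.4818 0.1408 0.1903] jaw yaw -46.98 tilt 0.0 F [ 0.89 -0.79 -1.24] gap 0.262
row [0.0008, 0.0103, -0.0021, 0.0, 0.0003, 0.0001]
```

>>> play_rows:
  deltas:
    - [0, 0, -0.0023, 0, 0, 0]
    - [0, 0.015, -0.0023, 0, 0, 0]
    - [0, 0.03, -0.0023, 0, 0, 0]
    - [0, 0.04, -0.0023, 0, 0, 0]
    - [0, 0.045, -0.0023, 0, 0, 0]
    - [0, 0.047, -0.0023, 0, 0, 0]
    - [0, 0.047, -0.0023, 0, 0, 0]
    - [0, 0.047, -0.0023, 0, 0, 0]

```text
t: 7.7
tcp_pos: [0.4804, 0.143, 0.1437]
tool_rot: [0.259, -0.658, 0.658, -0.26]
force: [0.0, 0.4, -2.5]
finger_gap: 0.262
```

```bash
python3 - <<'E'
from h import *
go([.48,.1423,.137],np.radians(-47))
for n in("wrist","side"):
    cv2.imwrite(f"pics/{n}5.png",cv2.cvtColor(snapshot(n),cv2.COLOR_RGB2BGR))
a=cv2.imread("pics/side5.png")[180:290,280:350];b=cv2.imread("pics/wrist5.png")[90:240,230:400]
cv2.imwrite("pics/c5.png",np.hstack([cv2.resize(a,(350,550)),cv2.resize(b,(440,550))]))
E
```

```text
t 7.7 pos [0.4804 0.143  0.1437] jaw yaw -46.92 tilt 0.06 F [ 0.02  0.4  -2.45] gap 0.262
row [0.0008, 0.0067, 0.0002, -0.0006, 0.0014, -0.0008]
```

View pics/c5.png

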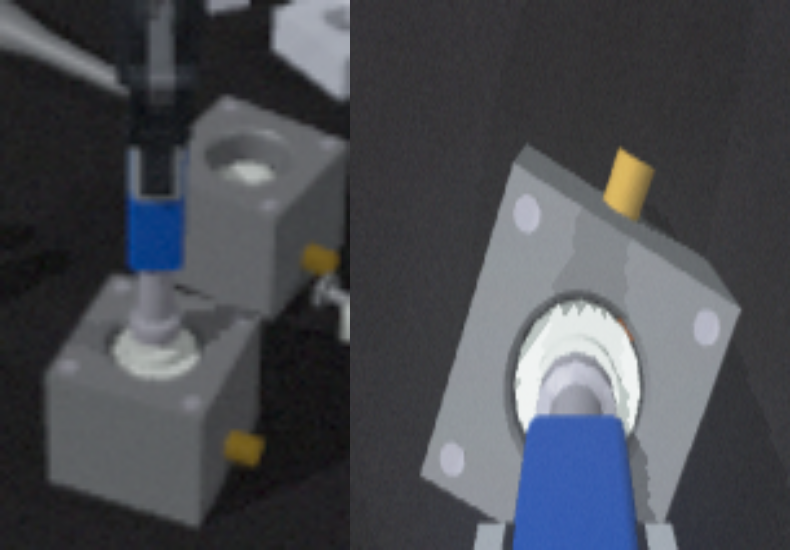

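The foot is centred over the cap boss in both views. I'll press in small, force-checked steps from here; the baseline Fz is about -2.

>>> play_rows:
  deltas:
    - [0, 0.003, 0, 0, 0, 0]
    - [0, 0.005, 0, 0, 0, 0]
    - [0, 0.006, 0, 0, 0, 0]
    - [0, 0.007, 0, 0, 0, 0]
    - [0, 0.008, 0, 0, 0, 0]
    - [0, 0.008, 0, 0, 0, 0]

```text
t: 8.4
tcp_pos: [0.48, 0.143, 0.1354]
tool_rot: [-0.26, 0.658, -0.658, 0.26]
force: [-0.5, 0.5, 2.6]
finger_gap: 0.266
```

>>> play_rows:
  deltas:
    - [0, 0.001, 0, 0, 0, 0]
    - [0, 0.002, 0, 0, 0, 0]
    - [0, 0.003, 0, 0, 0, 0]
    - [0, 0.003, 0, 0, 0, 0]

```text
t: 8.8
tcp_pos: [0.48, 0.143, 0.1322]
tool_rot: [-0.26, 0.658, -0.658, 0.26]
force: [-1.2, -0.6, 2.3]
finger_gap: 0.268
```

```bash
python3 - <<'E'
from h import *
go([.48,.1423,.1333],np.radians(-47))
E
```

```text
t 8.8 pos [0.48   0.143  0.1322] jaw yaw -46.93 tilt 0.01 F [-1.19 -0.55  2.32] gap 0.268
row [0.0005, -0.0011, 0.0005, 0.0001, 0.0013, -0.0]
```

>>> play_rows:
  deltas:
    - [0, 0.001, 0, 0, 0, 0]
    - [0, 0.002, 0, 0, 0, 0]
    - [0, 0.003, 0, 0, 0, 0]
    - [0, 0.003, 0, 0, 0, 0]

```text
t: 9.2
tcp_pos: [0.48, 0.143, 0.1292]
tool_rot: [-0.26, 0.658, -0.658, 0.26]
force: [-0.6, 1.1, 2.6]
finger_gap: 0.265
```

>>> play_rows:
  deltas:
    - [0, 0.0005, 0, 0, 0, 0]
    - [0, 0.001, 0, 0, 0, 0]
    - [0, 0.0015, 0, 0, 0, 0]
    - [0, 0.0015, 0, 0, 0, 0]

```text
t: 9.6
tcp_pos: [0.48, 0.143, 0.1278]
tool_rot: [-0.26, 0.658, -0.658, 0.26]
force: [-0.3, -0.1, 3.4]
finger_gap: 0.261
```

>>> play_rows:
  deltas:
    - [0, 0.0005, 0, 0, 0, 0]
    - [0, 0.001, 0, 0, 0, 0]
    - [0, 0.001, 0, 0, 0, 0]

```text
t: 9.9
tcp_pos: [0.48, 0.143, 0.1268]
tool_rot: [-0.26, 0.658, -0.658, 0.26]
force: [-0.6, 0.9, 1.9]
finger_gap: 0.265
```

>>> play_rows:
  deltas:
    - [0, 0.0005, 0, 0, 0, 0]
    - [0, 0.001, 0, 0, 0, 0]
    - [0, 0.001, 0, 0, 0, 0]

```text
t: 10.2
tcp_pos: [0.48, 0.143, 0.1258]
tool_rot: [-0.26, 0.658, -0.658, 0.26]
force: [-1.3, 0.2, 4.0]
finger_gap: 0.267
```

>>> play_rows:
  deltas:
    - [0, 0.0005, 0, 0, 0, 0]
    - [0, 0.001, 0, 0, 0, 0]
    - [0, 0.001, 0, 0, 0, 0]

```text
t: 10.5
tcp_pos: [0.48, 0.143, 0.1248]
tool_rot: [-0.26, 0.658, -0.658, 0.26]
force: [-0.3, 0.8, 3.4]
finger_gap: 0.263
```

>>> play_rows:
  deltas:
    - [0, 0.0005, 0, 0, 0, 0]
    - [0, 0.001, 0, 0, 0, 0]
    - [0, 0.001, 0, 0, 0, 0]

```text
t: 10.8
tcp_pos: [0.48, 0.143, 0.1238]
tool_rot: [0.26, -0.658, 0.658, -0.26]
force: [-1.5, 0.5, 2.8]
finger_gap: 0.264
```

>>> play_rows:
  deltas:
    - [0, 0.0005, 0, 0, 0, 0]
    - [0, 0.001, 0, 0, 0, 0]
    - [0, 0.001, 0, 0, 0, 0]

```text
t: 11.1
tcp_pos: [0.48, 0.143, 0.1227]
tool_rot: [-0.26, 0.658, -0.658, 0.26]
force: [-0.8, -0.1, 2.7]
finger_gap: 0.263
```

>>> play_rows:
  deltas:
    - [0, 0.0005, 0, 0, 0, 0]
    - [0, 0.001, 0, 0, 0, 0]
    - [0, 0.001, 0, 0, 0, 0]

```text
t: 11.4
tcp_pos: [0.48, 0.143, 0.1218]
tool_rot: [-0.26, 0.658, -0.658, 0.26]
force: [-1.2, 0.0, 3.2]
finger_gap: 0.266
```

>>> play_rows:
  deltas:
    - [0, 0.0005, 0, 0, 0, 0]
    - [0, 0.001, 0, 0, 0, 0]
    - [0, 0.001, 0, 0, 0, 0]

```text
t: 11.7
tcp_pos: [0.4801, 0.143, 0.1208]
tool_rot: [0.26, -0.658, 0.658, -0.26]
force: [-1.2, -0.2, 3.3]
finger_gap: 0.264
```

>>> play_rows:
  deltas:
    - [0, 0.0005, 0, 0, 0, 0]
    - [0, 0.001, 0, 0, 0, 0]
    - [0, 0.001, 0, 0, 0, 0]

```text
t: 12.0
tcp_pos: [0.48, 0.143, 0.1197]
tool_rot: [-0.26, 0.658, -0.658, 0.26]
force: [-0.6, 0.2, 4.4]
finger_gap: 0.269
```

>>> play_rows:
  deltas:
    - [0, 0.0005, 0, 0, 0, 0]
    - [0, 0.001, 0, 0, 0, 0]
    - [0, 0.001, 0, 0, 0, 0]

```text
t: 12.3
tcp_pos: [0.48, 0.143, 0.1188]
tool_rot: [-0.26, 0.658, -0.658, 0.26]
force: [-1.5, 0.6, 4.1]
finger_gap: 0.266
```

>>> play_rows:
  deltas:
    - [0, 0.0005, 0, 0, 0, 0]
    - [0, 0.001, 0, 0, 0, 0]
    - [0, 0.001, 0, 0, 0, 0]

```text
t: 12.6
tcp_pos: [0.4801, 0.143, 0.1178]
tool_rot: [-0.26, 0.658, -0.658, 0.26]
force: [-0.8, 0.8, 4.2]
finger_gap: 0.263
```

>>> play_rows:
  deltas:
    - [0, 0.0005, 0, 0, 0, 0]
    - [0, 0.001, 0, 0, 0, 0]
    - [0, 0.001, 0, 0, 0, 0]

```text
t: 12.9
tcp_pos: [0.48, 0.143, 0.1168]
tool_rot: [0.26, -0.658, 0.658, -0.26]
force: [-1.2, -0.4, 3.0]
finger_gap: 0.258
```

>>> play_rows:
  deltas:
    - [0, 0.0005, 0, 0, 0, 0]
    - [0, 0.001, 0, 0, 0, 0]
    - [0, 0.001, 0, 0, 0, 0]

```text
t: 13.2
tcp_pos: [0.4801, 0.143, 0.1158]
tool_rot: [-0.26, 0.658, -0.658, 0.26]
force: [-0.5, 0.5, 4.7]
finger_gap: 0.267
```

>>> play_rows:
  deltas:
    - [0, 0.0005, 0, 0, 0, 0]
    - [0, 0.001, 0, 0, 0, 0]
    - [0, 0.001, 0, 0, 0, 0]

```text
t: 13.5
tcp_pos: [0.4801, 0.143, 0.1152]
tool_rot: [0.26, -0.658, 0.658, -0.26]
force: [-1.4, 0.8, 8.1]
finger_gap: 0.264
```

Press is about 10 N, so the latches are beginning. Half-millimetre steps from here.

>>> play_rows:
  deltas:
    - [0, 0.0005, 0, 0, 0, 0]
    - [0, 0.0005, 0, 0, 0, 0]

```text
t: 13.7
tcp_pos: [0.4801, 0.143, 0.1148]
tool_rot: [0.259, -0.658, 0.658, -0.26]
force: [-1.7, 0.0, 7.6]
finger_gap: 0.265
```

>>> play_rows:
  deltas:
    - [0, 0.0005, 0, 0, 0, 0]
    - [0, 0.0005, 0, 0, 0, 0]

```text
t: 13.9
tcp_pos: [0.4801, 0.143, 0.1144]
tool_rot: [0.259, -0.658, 0.658, -0.26]
force: [-2.0, 0.2, 8.6]
finger_gap: 0.264
```

>>> play_rows:
  deltas:
    - [0, 0.0005, 0, 0, 0, 0]
    - [0, 0.0005, 0, 0, 0, 0]

```text
t: 14.1
tcp_pos: [0.4802, 0.143, 0.1139]
tool_rot: [0.259, -0.658, 0.658, -0.26]
force: [-1.8, 0.4, 8.0]
finger_gap: 0.263
```

>>> play_rows:
  deltas:
    - [0, 0.0005, 0, 0, 0, 0]
    - [0, 0.0005, 0, 0, 0, 0]

```text
t: 14.3
tcp_pos: [0.4801, 0.143, 0.1135]
tool_rot: [0.259, -0.658, 0.658, -0.26]
force: [-1.8, -0.1, 9.6]
finger_gap: 0.264
```

>>> play_rows:
  deltas:
    - [0, 0.0005, 0, 0, 0, 0]
    - [0, 0.0005, 0, 0, 0, 0]

```text
t: 14.5
tcp_pos: [0.4801, 0.143, 0.113]
tool_rot: [0.259, -0.658, 0.658, -0.26]
force: [-2.0, 0.6, 9.2]
finger_gap: 0.261
```

>>> play_rows:
  deltas:
    - [0, 0.0005, 0, 0, 0, 0]
    - [0, 0.0005, 0, 0, 0, 0]

```text
t: 14.7
tcp_pos: [0.4802, 0.143, 0.1125]
tool_rot: [0.259, -0.658, 0.658, -0.26]
force: [-1.9, 0.5, 9.9]
finger_gap: 0.264
```

>>> play_rows:
  deltas:
    - [0, 0.0005, 0, 0, 0, 0]
    - [0, 0.0005, 0, 0, 0, 0]

```text
t: 14.9
tcp_pos: [0.4801, 0.143, 0.1121]
tool_rot: [0.259, -0.658, 0.658, -0.26]
force: [-1.3, 0.3, 10.2]
finger_gap: 0.264
```

>>> play_rows:
  deltas:
    - [0, 0.0005, 0, 0, 0, 0]
    - [0, 0.0005, 0, 0, 0, 0]

```text
t: 15.1
tcp_pos: [0.4802, 0.143, 0.1116]
tool_rot: [0.259, -0.658, 0.658, -0.26]
force: [-2.0, -0.2, 10.0]
finger_gap: 0.264
```

>>> play_rows:
  deltas:
    - [0, 0.0005, 0, 0, 0, 0]
    - [0, 0.0005, 0, 0, 0, 0]

```text
t: 15.3
tcp_pos: [0.4802, 0.143, 0.1111]
tool_rot: [0.259, -0.658, 0.658, -0.26]
force: [-2.2, 0.2, 10.6]
finger_gap: 0.264
```

>>> play_rows:
  deltas:
    - [0, 0.0005, 0, 0, 0, 0]
    - [0, 0.0005, 0, 0, 0, 0]

```text
t: 15.5
tcp_pos: [0.4802, 0.1431, 0.1106]
tool_rot: [0.259, -0.658, 0.658, -0.26]
force: [-2.4, -0.0, 11.0]
finger_gap: 0.26
```

>>> play_rows:
  deltas:
    - [0, 0.0005, 0, 0, 0, 0]
    - [0, 0.0005, 0, 0, 0, 0]

```text
t: 15.7
tcp_pos: [0.4802, 0.143, 0.1102]
tool_rot: [0.259, -0.658, 0.658, -0.26]
force: [-2.7, 0.6, 11.0]
finger_gap: 0.265
```

>>> play_rows:
  deltas:
    - [0, 0.0005, 0, 0, 0, 0]
    - [0, 0.0005, 0, 0, 0, 0]

```text
t: 15.9
tcp_pos: [0.4802, 0.1431, 0.1097]
tool_rot: [0.259, -0.658, 0.658, -0.26]
force: [-1.6, 0.7, 11.2]
finger_gap: 0.271
```

>>> play_rows:
  deltas:
    - [0, 0.0005, 0, 0, 0, 0]
    - [0, 0.0005, 0, 0, 0, 0]

```text
t: 16.1
tcp_pos: [0.4801, 0.143, 0.1088]
tool_rot: [0.259, -0.658, 0.658, -0.26]
force: [-2.0, -0.0, 6.6]
finger_gap: 0.261
```

The force dropped from 11.2 to 6.6 N, which is the dip. Next is the seat.

>>> play_rows:
  deltas:
    - [0, 0.0005, 0, 0, 0, 0]
    - [0, 0.0005, 0, 0, 0, 0]

```text
t: 16.3
tcp_pos: [0.4801, 0.143, 0.1081]
tool_rot: [0.259, -0.658, 0.658, -0.26]
force: [-1.7, 0.1, 7.4]
finger_gap: 0.264
```

>>> play_rows:
  deltas:
    - [0, 0.0005, 0, 0, 0, 0]
    - [0, 0.0005, 0, 0, 0, 0]

```text
t: 16.5
tcp_pos: [0.4801, 0.143, 0.1076]
tool_rot: [0.259, -0.658, 0.658, -0.26]
force: [-0.7, -0.3, 5.7]
finger_gap: 0.268
```

>>> play_rows:
  deltas:
    - [0, 0.0005, 0, 0, 0, 0]
    - [0, 0.0005, 0, 0, 0, 0]

```text
t: 16.7
tcp_pos: [0.4801, 0.143, 0.1071]
tool_rot: [0.259, -0.658, 0.658, -0.26]
force: [-1.0, 0.9, 5.2]
finger_gap: 0.262
```

>>> play_rows:
  deltas:
    - [0, 0.0005, 0, 0, 0, 0]
    - [0, 0.0005, 0, 0, 0, 0]

```text
t: 16.9
tcp_pos: [0.4801, 0.143, 0.1066]
tool_rot: [0.26, -0.658, 0.658, -0.26]
force: [-1.3, 0.3, 5.7]
finger_gap: 0.262
```

>>> play_rows:
  deltas:
    - [0, 0.0005, 0, 0, 0, 0]
    - [0, 0.0005, 0, 0, 0, 0]

```text
t: 17.1
tcp_pos: [0.4801, 0.143, 0.1061]
tool_rot: [0.26, -0.658, 0.658, -0.26]
force: [-0.7, 0.5, 5.9]
finger_gap: 0.264
```

>>> play_rows:
  deltas:
    - [0, 0.0005, 0, 0, 0, 0]
    - [0, 0.0005, 0, 0, 0, 0]

```text
t: 17.3
tcp_pos: [0.48, 0.143, 0.1053]
tool_rot: [0.26, -0.658, 0.658, -0.26]
force: [-1.4, -0.4, 3.2]
finger_gap: 0.267
```

>>> play_rows:
  deltas:
    - [0, 0.0005, 0, 0, 0, 0]
    - [0, 0.0005, 0, 0, 0, 0]

```text
t: 17.5
tcp_pos: [0.48, 0.143, 0.1048]
tool_rot: [-0.26, 0.658, -0.658, 0.26]
force: [-1.6, 0.4, 5.9]
finger_gap: 0.264
```

>>> play_rows:
  deltas:
    - [0, 0.0005, 0, 0, 0, 0]
    - [0, 0.0005, 0, 0, 0, 0]

```text
t: 17.7
tcp_pos: [0.4801, 0.143, 0.1046]
tool_rot: [0.26, -0.658, 0.658, -0.26]
force: [-1.4, 1.1, 7.4]
finger_gap: 0.267
```

>>> play_rows:
  deltas:
    - [0, 0.0005, 0, 0, 0, 0]
    - [0, 0.0005, 0, 0, 0, 0]

```text
t: 17.9
tcp_pos: [0.4801, 0.143, 0.1044]
tool_rot: [0.259, -0.658, 0.658, -0.26]
force: [-1.6, 0.9, 9.2]
finger_gap: 0.265
```

>>> play_rows:
  deltas:
    - [0, 0.0005, 0, 0, 0, 0]
    - [0, 0.0005, 0, 0, 0, 0]

```text
t: 18.1
tcp_pos: [0.4802, 0.143, 0.1042]
tool_rot: [0.259, -0.658, 0.658, -0.26]
force: [-1.2, -0.0, 11.2]
finger_gap: 0.264
```

>>> play_rows:
  deltas:
    - [0, 0.0005, 0, 0, 0, 0]
    - [0, 0.0005, 0, 0, 0, 0]

```text
t: 18.3
tcp_pos: [0.4802, 0.1431, 0.104]
tool_rot: [0.259, -0.658, 0.658, -0.26]
force: [-2.2, 0.7, 14.2]
finger_gap: 0.263
```

>>> play_rows:
  deltas:
    - [0, 0.0005, 0, 0, 0, 0]
    - [0, 0.0005, 0, 0, 0, 0]

```text
t: 18.5
tcp_pos: [0.4803, 0.1431, 0.1038]
tool_rot: [0.259, -0.658, 0.658, -0.26]
force: [-3.1, 0.8, 15.6]
finger_gap: 0.261
```

>>> play_rows:
  deltas:
    - [0, 0.0005, 0, 0, 0, 0]
    - [0, 0.0005, 0, 0, 0, 0]

```text
t: 18.7
tcp_pos: [0.4803, 0.1431, 0.1035]
tool_rot: [0.259, -0.658, 0.658, -0.26]
force: [-3.4, 0.2, 18.8]
finger_gap: 0.26
```

Net press is about 20.5 N and stiff, so the cap is on the seat. I'll back off slowly and check that the force vanishes, which means it's latched.

>>> play_rows:
  deltas:
    - [0, -0.002, 0, 0, 0, 0]
    - [0, -0.004, 0, 0, 0, 0]
    - [0, -0.007, 0, 0, 0, 0]
    - [0, -0.01, 0, 0, 0, 0]
    - [0, -0.01, 0, 0, 0, 0]

```text
t: 19.2
tcp_pos: [0.4801, 0.1429, 0.1117]
tool_rot: [0.26, -0.658, 0.658, -0.26]
force: [-0.2, 0.5, -0.6]
finger_gap: 0.266
```

>>> play_rows:
  deltas:
    - [0, -0.01, 0, 0, 0, 0]
    - [0, -0.02, 0, 0, 0, 0]
    - [0, -0.04, 0, 0, 0, 0]
    - [0, -0.06, 0, 0, 0, 0]
    - [0, -0.08, 0, 0, 0, 0]
    - [0, -0.08, 0, 0, 0, 0]
    - [0, -0.08, 0, 0, 0, 0]
    - [0, -0.08, 0, 0, 0, 0]

```text
t: 20.0
tcp_pos: [0.4791, 0.1429, 0.191]
tool_rot: [-0.26, 0.658, -0.658, 0.259]
force: [0.2, 0.2, -1.8]
finger_gap: 0.264
```

```bash
python3 - <<'E'
from h import *
go([.6128,-.1817,.185],np.radians(-47))
for n in("wrist","side"):
    cv2.imwrite(f"pics/{n}6.png",cv2.cvtColor(snapshot(n),cv2.COLOR_RGB2BGR))
a=cv2.imread("pics/side6.png")[130:290,270:350];b=cv2.imread("pics/wrist6.png")[90:240,230:400]
cv2.imwrite("pics/c6.png",np.hstack([cv2.resize(a,(275,550)),cv2.resize(b,(440,550))]))
E
```

```text
t 20.0 pos [0.4791 0.1429 0.191 ] jaw yaw -46.93 tilt 0.11 F [ 0.25  0.2  -1.78] gap 0.264
row [0.124, 0.0058, 0.3284, 0.0012, 0.0013, 0.0014]
```

View pics/c6.png

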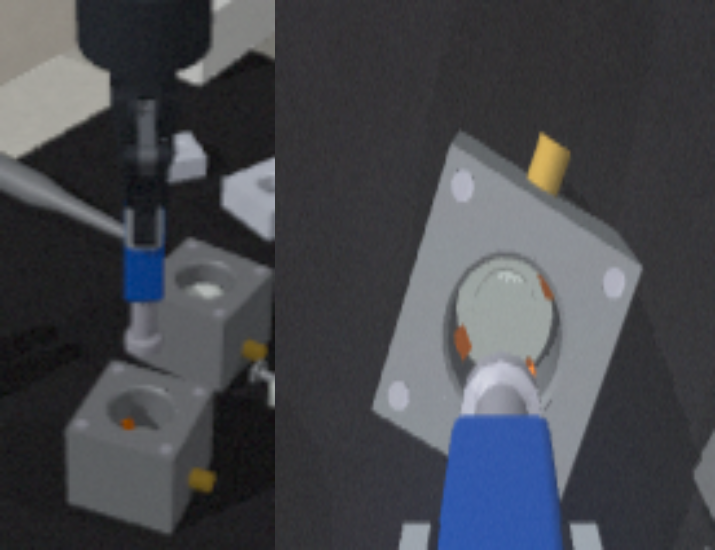

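The cap stays deep in the port with orange latches over its rim. Returning the pusher.

>>> play_rows:
  deltas:
    - [0.006, 0, 0.015, 0, 0, 0]
    - [0.018, 0, 0.045, 0, 0, 0]
    - [0.032, 0, 0.085, 0, 0, 0]
    - [0.047, 0, 0.125, 0, 0, 0]
    - [0.063, 0, 0.165, 0, 0, 0]
    - [0.078, 0, 0.205, 0, 0, 0]
    - [0.094, 0, 0.245, 0, 0, 0]
    - [0.106, 0, 0.277, 0, 0, 0]
    - [0.117, 0, 0.307, 0, 0, 0]
    - [0.123, 0, 0.325, 0, 0, 0]
    - [0.124, 0, 0.328, 0, 0, 0]
    - [0.124, 0, 0.328, 0, 0, 0]

```text
t: 21.3
tcp_pos: [0.6127, -0.1811, 0.1905]
tool_rot: [-0.26, 0.659, -0.657, 0.259]
force: [-1.1, 0.1, -0.9]
finger_gap: 0.266
```

>>> play_rows:
  deltas:
    - [0, 0, 0, 0, 0, 0]
    - [0, 0, 0, 0, 0, 0]
    - [0, 0, 0, 0, 0, 0]
    - [0, 0, 0, 0, 0, 0]

```text
t: 21.7
tcp_pos: [0.6133, -0.1805, 0.192]
tool_rot: [-0.26, 0.658, -0.658, 0.26]
force: [-0.3, 0.1, -1.3]
finger_gap: 0.263
```

```bash
python3 - <<'E'
from h import *
go([.6128,-.1817,.105],np.radians(-46.93))
E
```

```text
t 21.7 pos [ 0.6133 -0.1805  0.192 ] jaw yaw -46.87 tilt 0.0 F [-0.32  0.1  -1.26] gap 0.263
row [0.0012, 0.087, 0.0005, 0.0, 0.001, -0.0]
```

>>> play_rows:
  deltas:
    - [0.001, 0.02, 0.0005, 0, 0, 0]
    - [0.001, 0.045, 0.0005, 0, 0, 0]
    - [0.001, 0.065, 0.0005, 0, 0, 0]
    - [0.001, 0.078, 0.0005, 0, 0, 0]
    - [0.001, 0.084, 0.0005, 0, 0, 0]
    - [0.001, 0.085, 0.0005, 0, 0, 0]
    - [0.001, 0.085, 0.0005, 0, 0, 0]
    - [0.001, 0.085, 0.0005, 0, 0, 0]

```text
t: 22.5
tcp_pos: [0.6139, -0.1827, 0.108]
tool_rot: [0.259, -0.657, 0.658, -0.26]
force: [-0.8, -0.1, -1.7]
finger_gap: 0.259
```

```bash
python3 - <<'E'
from h import *
go([.6128,-.1817,.0715],np.radians(-46.93))
for n in("wrist","side"):
    cv2.imwrite(f"pics/{n}7.png",cv2.cvtColor(snapshot(n),cv2.COLOR_RGB2BGR))
a=cv2.imread("pics/side7.png")[130:210,310:390];b=cv2.imread("pics/wrist7.png")[110:270,240:400]
cv2.imwrite("pics/c7.png",np.hstack([cv2.resize(a,(400,400)),cv2.resize(b,(400,400))]))
E
```

```text
t 22.5 pos [ 0.6139 -0.1827  0.108 ] jaw yaw -46.92 tilt 0.13 F [-0.83 -0.13 -1.74] gap 0.259
row [0.0001, 0.0364, -0.0016, -0.0021, 0.0002, -0.0008]
```

View pics/c7.png

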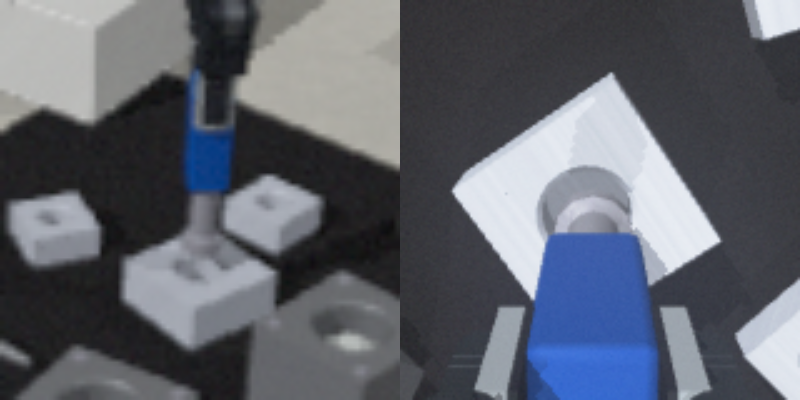

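>>> play_rows:
  deltas:
    - [0, 0, -0.002, 0, 0, 0]
    - [0, 0, -0.002, 0, 0, 0]
    - [0, 0, -0.002, 0, 0, 0]
    - [0, 0, -0.002, 0, 0, 0]

```text
t: 23.0
tcp_pos: [0.6117, -0.1809, 0.1069]
tool_rot: [0.26, -0.658, 0.658, -0.26]
force: [0.8, 0.7, -1.6]
finger_gap: 0.261
```

```bash
python3 - <<'E'
from h import *
go([.6128,-.1817,.0715],np.radians(-46.93))
for n in("wrist",):
    cv2.imwrite(f"pics/{n}8.png",cv2.cvtColor(snapshot(n),cv2.COLOR_RGB2BGR))
b=cv2.imread("pics/wrist8.png")[110:230,250:370]
cv2.imwrite("pics/c8.png",cv2.resize(b,(600,600)))
E
```

```text
t 23.0 pos [ 0.6117 -0.1809  0.1069] jaw yaw -46.92 tilt 0.01 F [ 0.82  0.66 -1.56] gap 0.261
row [-0.0002, 0.0354, 0.0013, -0.0001, 0.0001, -0.0]
```

View pics/c8.png

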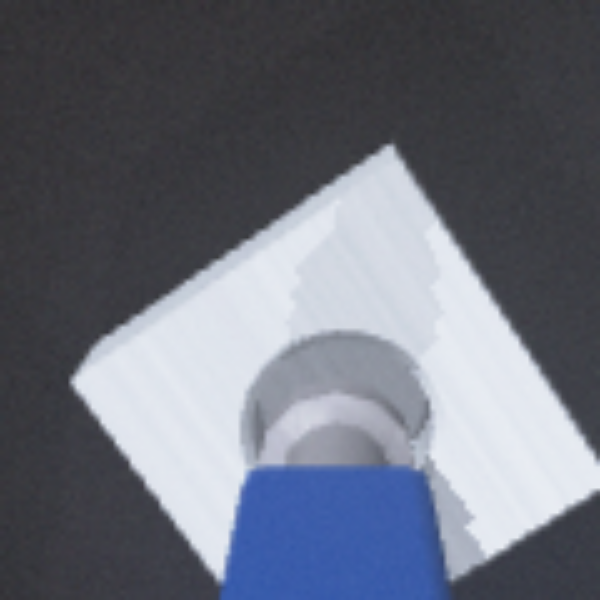

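The foot is centred over the hole (foot column 337, hole 338). Descending.

>>> play_rows:
  deltas:
    - [0, 0.005, 0, 0, 0, 0]
    - [0, 0.01, 0, 0, 0, 0]
    - [0, 0.015, 0, 0, 0, 0]
    - [0, 0.015, 0, 0, 0, 0]

```text
t: 23.45
tcp_pos: [0.6108, -0.1805, 0.0905]
tool_rot: [-0.26, 0.658, -0.657, 0.259]
force: [-0.3, 0.2, -1.4]
finger_gap: 0.266
```

>>> play_rows:
  deltas:
    - [0, 0.005, 0, 0, 0, 0]
    - [0, 0.01, 0, 0, 0, 0]
    - [0, 0.014, 0, 0, 0, 0]
    - [0, 0.017, 0, 0, 0, 0]
    - [0, 0.018, 0, 0, 0, 0]
    - [0, 0.018, 0, 0, 0, 0]

```text
t: 24.05
tcp_pos: [0.6116, -0.1808, 0.0736]
tool_rot: [-0.26, 0.658, -0.658, 0.26]
force: [-0.1, -0.2, -2.3]
finger_gap: 0.266
```

>>> play_rows:
  deltas:
    - [0, 0.0005, 0, 0, 0, 0]
    - [0, 0.001, 0, 0, 0, 0]
    - [0, 0.001, 0, 0, 0, 0]
    - [0, 0.001, 0, 0, 0, 0]

```text
t: 24.45
tcp_pos: [0.6118, -0.1809, 0.0729]
tool_rot: [0.26, -0.658, 0.658, -0.26]
force: [-0.4, -0.6, -1.6]
finger_gap: 0.264
```

>>> play_rows:
  deltas:
    - [0, 0.0005, 0, 0, 0, 0]
    - [0, 0.001, 0, 0, 0, 0]
    - [0, 0.0015, 0, 0, 0, 0]
    - [0, 0.0015, 0, 0, 0, 0]
    - [0, 0.0015, 0, 0, 0, 0]

```text
t: 24.95
tcp_pos: [0.6117, -0.1809, 0.0713]
tool_rot: [-0.26, 0.658, -0.658, 0.26]
force: [-0.4, 1.2, -1.8]
finger_gap: 0.261
```

>>> play_rows:
  deltas:
    - [0, 0.0005, 0, 0, 0, 0]
    - [0, 0.0005, 0, 0, 0, 0]

```text
t: 25.15
tcp_pos: [0.6118, -0.1809, 0.0709]
tool_rot: [0.26, -0.658, 0.658, -0.26]
force: [1.3, 0.3, -1.1]
finger_gap: 0.265
```

>>> play_rows:
  deltas:
    - [0, 0.0005, 0, 0, 0, 0]
    - [0, 0.0005, 0, 0, 0, 0]

```text
t: 25.35
tcp_pos: [0.6118, -0.1809, 0.0708]
tool_rot: [0.26, -0.658, 0.658, -0.26]
force: [-0.8, 0.7, 2.5]
finger_gap: 0.258
```

Floor contact came at the same height as at pickup (0.0708). Releasing.

>>> play_rows:
  deltas:
    - [0, 0, 0, 0, 0, 0]
    - [0, 0, 0, 0, 0, 0]
    - [0, 0, 0, 0, 0, 0]
    - [0, 0, 0, 0, 0, 0]
    - [0, 0, 0, 0, 0, 0]
    - [0, 0, 0, 0, 0, 0]
    - [0, 0, 0, 0, 0, 0]
  gripper: 0.0854

```text
t: 26.05
tcp_pos: [0.6117, -0.1809, 0.0703]
tool_rot: [0.26, -0.658, 0.658, -0.26]
force: [0.5, 0.1, 0.2]
finger_gap: 1.002
```

>>> play_rows:
  deltas:
    - [0, -0.01, 0, 0, 0, 0]
    - [0, -0.03, 0, 0, 0, 0]
    - [0, -0.06, 0, 0, 0, 0]
    - [0, -0.1, 0, 0, 0, 0]
    - [0, -0.14, 0, 0, 0, 0]
    - [0, -0.15, 0, 0, 0, 0]
    - [0, -0.15, 0, 0, 0, 0]
    - [0, -0.15, 0, 0, 0, 0]
    - [0, -0.15, 0, 0, 0, 0]
    - [0, -0.15, 0, 0, 0, 0]

```text
t: 27.05
tcp_pos: [0.6107, -0.1804, 0.2183]
tool_rot: [-0.26, 0.659, -0.657, 0.259]
force: [0.6, -0.8, -0.4]
finger_gap: 0.996
```

```bash
python3 - <<'E'
from h import *
go(None)
for n in("wrist","side","top"):
    cv2.imwrite(f"pics/{n}9.png",cv2.cvtColor(snapshot(n),cv2.COLOR_RGB2BGR))
crop("pics/side9.png",270,140,150,150,4,"pics/s9c.png")
E
```

```text
t 27.05 pos [ 0.6107 -0.1804  0.2183] jaw yaw -46.93 tilt 0.23 F [ 0.61 -0.75 -0.42] gap 0.996
```

View pics/wrist9.png

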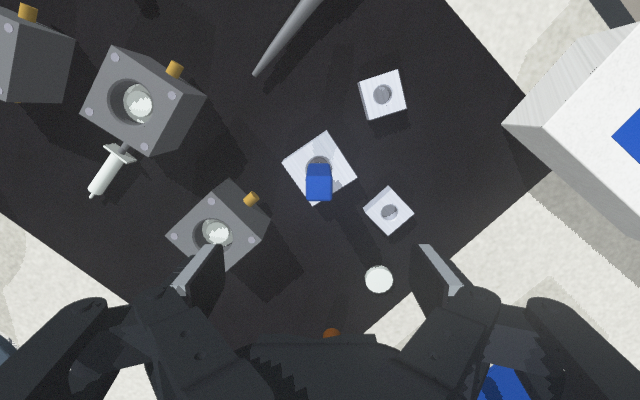

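View pics/s9c.png

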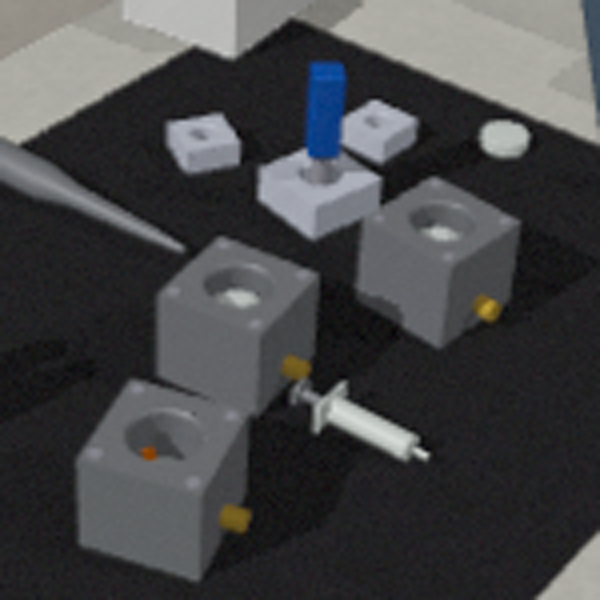

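View pics/top9.png

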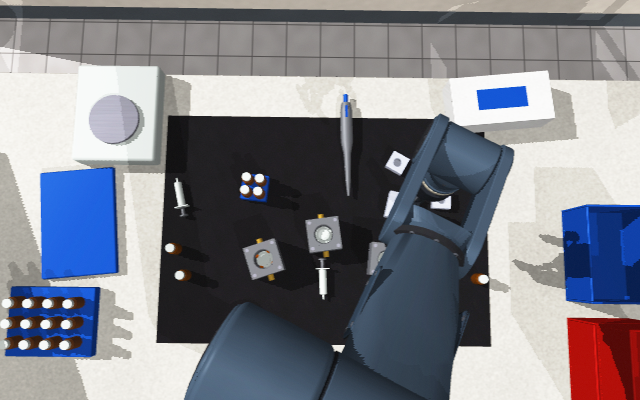

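The side view shows the pusher upright at its original pixel position (handle top at crop (326,67)). The cap is deep in the left holder, around crop (150,440), and everything else is unmoved. Handing in.

>>> play_rows:
  deltas:
    - [0, 0, 0, 0, 0, 0]
    - [0, 0, 0, 0, 0, 0]
    - [0, 0, 0, 0, 0, 0]

```text
t: 27.5
tcp_pos: [0.6117, -0.1809, 0.2203]
tool_rot: [0.26, -0.658, 0.658, -0.26]
force: [0.2, -0.2, 0.6]
finger_gap: 1.001
```

```bash
python3 - <<'E'
from h import *
go(None);print(sign_off())
E
```

```text
t 27.5 pos [ 0.6117 -0.1809  0.2203] jaw yaw -46.93 tilt 0.0 F [ 0.22 -0.2   0.62] gap 1.001
the job is handed in; nothing more can be done
None
```

The cap is latched home, the pusher is back upright in its stand, and I handed the job in at 27.5 s of the 51 s limit.

- **Pressing:** I pushed the cap down about 34 mm with the pusher's foot. It went past the latches at about 13 N, snapped, then came onto the stiff seat. The highest reading was 18.8 N, about 20.5 N once the pusher's weight is added, so under the 25 N limit. Forces were read only at the end of each small step.
- **Cap staying down:** When I backed off, the force went to zero. Later wrist, side and top pictures show the cap deep in the port, and the wrist picture shows the orange latches over its rim.
- **Pusher back in the stand:** It touched the stand's floor at the same height as when I picked it up. After release it stands upright at the same place in the side picture as at the start.
- **Everything else:** The last pictures show nothing else moved, but the arm hid part of the top view around the stand. No check failed; the separate position estimates for the pusher and the holder differed by 2–4 mm, so I re-centred by eye over the port and again over the stand hole.

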